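# Turn round the battery pack that sits backwards in its charging sleeve

### The arm

A 7-joint arm with a two-finger parallel gripper is mounted at the origin on the work surface. World frame = base frame: x ahead of the robot, y to its left, z up, the work surface at z = 0. Lengths are in m, angles in rad, forces in N, time in s.
With the tool pointing down it reaches from about 0.425 to 0.95 m from the base axis. Payload 4.7 kg.
Tool frame: the origin (TCP) lies between the finger pads; the fingertips stand 8 mm ahead of it and the grasp point (between the pads) lies 11 mm behind it (tips_ahead is the distance from the TCP to the fingertips, in m); z points along the fingers, y is the direction in which the jaws open and shut (so a half turn about z gives the same grasp; the last joint's range is limited). The gripper opens to 87 mm and grips with 3 to 60 N. Pads are 19 mm wide; open, the fingers measure 117 mm over their backs; the gripper's body (75 mm by 190 mm) begins 51 mm behind the grasp point.
Start: joints at [-1.247, 0.469, -0.049, 1.532, 0.024, 1.141, -0.082], TCP at [0.233, 0.633, 0.193] pointing down, gripper open.
Joint ranges: [-2.59, 2.59], [-0.33, 1.99], [-1.39, 1.29], [0.1, 2.45], [-1.04, 4.18], [0.21, 1.99], [-2.66, 2.66]. Speed limits (rad/s): [2.57, 2.57, 3.14, 3.14, 3.14, 3.14, 3.14].

### API

Orientations are given as a unit quaternion [x, y, z, w].
In Python, from bench import * gives the robot as it stands. The module is installed in compiled form; this text tells all that it offers.
- The arm moves only by the tool arm_command, never from a script. Its argument "rows" is text: rows parted by semicolons, each of 4 numbers parted by spaces: the shift along the tool's x, y, z each as a share of 0.04 m, from -1 to 1, then the turn about the tool's z as a share of pi/4 rad, from -1 to 1. A call has 1 to 12 rows; each row shifts and turns the pose as measured when the row begins, along the tool's axes as they then stand; what a row does not reach is not made up. A row lasts 1/12 s, in which the tool goes at most 41.7 mm and 7.16 degrees, less where a joint would pass 70% of its speed; a pose out of reach is approached as far as the arm can. A call with a number of a shift or a turn outside -1 to 1 is refused whole. A call with a gripper value outside its range is refused whole. "fingers" is the opening in per cent of the stroke, from 0 (shut) to 100 (fully open), set as the call begins (left out, the last holds). The fingers move at their own pace and stop on an object; "grip_force" is the grip in N (left out, the last holds). Time passes only in rows, so rows that do not move let the fingers close. It gives the time, the measured TCP pose, the force and the opening at its end, in the units of the state.
- state(): the state, without advancing time (a new reading comes with each control period).
- get_image(name): name is "scene" or "side" or "wrist"; returns the picture (480x640x3 uint8, blue, green, red); there is no depth.
- calibration(name): a dict with "vfov" (degrees; the focal length in pixels is half the picture's height over the tangent of half this angle, whatever the lens; pixels are square), "cx", "cy" (the principal point, pixels), "R" (3x3) and "t" (3): a world point X has camera coordinates R X + t. Camera axes: x right, y down, z forward; pixel columns grow to the right and rows downward; lengths in m; the calibration is good to about 2 mm. A picture is of the moment at which its call begins: read the wrist's pose just before it. calibration takes no time and is no camera call; for the wrist camera it gives the pose at the moment of the call.
- sign_off(): hands the job in, once; it reports no verdict.
Trained networks look in the newest picture that a camera, given by its name, has taken for a name from the list of things; names that differ only in an ending like _2 or _b are one class to them, and where a whole thing is asked for, a point or a joint stands for the part that bears it (a point fixed in the world has none). Each returns a list of dicts, best first, with "confidence" (0 to 1); they miss things now and then, are a little off and sometimes report something else, mostly with a low value. They report only what shows in the picture. A call takes as long as a camera call. They do not tell look-alikes from the thing itself.
- recognise(camera, thing): "centre" ([x, y, z] in m, in the coordinates of the camera as it stood for that picture, good to about 4 mm: the middle of the surface that is visible of it).
The state is a dict: "t": time; "joint_positions": joint angles; "dq": joint speeds; "joint_torque": joint torques, N m; "tool_pos": TCP position; "tcp_rot": TCP orientation; "wrist_force": force on the tool from outside, world axes, zero at the start; "torque": the same for the moment, N m; "gripper_width": finger opening in m.
Only numpy, scipy, OpenCV 4.12 (cv2) and the standard library are available. Lean on these libraries where they do the work, as an engineer would, in place of code of your own. Each camera call takes 0.05 s, during which the arm holds its last target. There are 200 camera calls.

### The job

Two battery packs stand in charging sleeves on the desk, and one has been put in backwards: its stepped nose with the brass contacts sticks out of the sleeve's mouth. Slide that pack out, turn it end for end, and slide it fully home in the same sleeve so that the contacts are inside. Leave the other pack, which is in correctly, where it is.

Things in the scene. Friction and masses are not known exactly. Their poses are not given: they have to be found in the camera images.
- pack: The battery pack that is in backwards: black, 104 long (x) x 60 wide x 30 mm high, 0.35 kg, standing on the bare desk. Origin: centre of its underside. +x end: contact nose (last 24 mm, 40 wide, 18 high) with brass strips; -x end plain. Grip fin upright over the origin: 30 long (x), 14 thick (y), from 30 to 76 mm above the underside; pinch it across its thickness from above.
- pack_contacts (a point): Middle of the contact nose's end face: on the pack's axis, 52 mm from its origin towards +x, 9 mm above its underside.
- sleeve: The fixed aluminium sleeve this pack is in, with no floor. Origin: on the desk where the pack's origin lies when home. +x points inwards: mouth at x -24, end wall at +54, charger block behind to +98 mm. Inside 68 wide, 33 high; roof top at 36 mm, slotted 26 mm wide along its middle for the fin. Cheeks flare from the mouth to x -40 mm, 83 apart. Desk clear 160 mm before the mouth.
- other_pack: The second pack, same shape and axes, correctly seated in a second, equal sleeve (its plain end shows at the mouth). To be left alone.
Not all that is in view belongs to the job. What is shaped like the pack but orange or red is not meant.

How it is judged:
By the outcome, as a careful person would: the job done as asked, in the order asked, and still so for the second after the job is handed in, with the robot touching nothing.
It also fails if it takes over 48 s, if anything falls off the work surface, if the arm or the gripper's body presses on something with over 40 N, if the wrist force passes 120 N, or if a joint passes its speed limit or range.

## Working session

There is one attempt and no reset: what is moved stays moved. The work goes in short steps, Python scripts to look and compute and a tool call to move; the robot and the scene stay as the last step left them, time stands still between calls to the robot, and variables do not carry over. Pictures are saved under pics/ and viewed, about 8 in all and at most 12, crops included, and the job is handed in when it is done.

Besides the shell and the picture viewer there is one more tool, called after "Emit:" by a JSON object that holds its "op" and its "data", one argument or row to a line. arm_command: Moves the arm, as the interface text tells. Shift numbers are shares of 0.04 m and turn numbers shares of pi/4 rad, none past 1 either way. Its arguments: {"type":"object","properties":{"rows":{"type":"string"},"fingers":{"type":"number"},"grip_force":{"type":"number"}},"required":["rows"]}

```bash
mkdir -p pics
cat > h.py <<'E'
from bench import *
import numpy as np, cv2
from scipy.spatial.transform import Rotation as Ro
def cam(n):
    c=calibration(n); f=240/np.tan(np.radians(c["vfov"])/2); return f,c["cx"],c["cy"],np.array(c["R"]),np.array(c["t"])
def ray(n,u,v,z,C=None):
    f,cx,cy,R,t=C or cam(n); d=R.T@np.array([(u-cx)/f,(v-cy)/f,1]); o=-R.T@t; return o+d*(z-o[2])/d[2]
def proj(n,X,C=None):
    f,cx,cy,R,t=C or cam(n); p=R@np.array(X)+t; return p[:2]/p[2]*f+[cx,cy]
def find(n,th):
    f,cx,cy,R,t=cam(n)
    for r in recognise(n,th):
        X=R.T@(np.array(r["centre"])-t); print(n,th,round(r["confidence"],2),X.round(3),proj(n,X).round())
E
python3 - <<'E'
from h import *
s=state();print(s["t"],s["tool_pos"],s["tcp_rot"],s["gripper_width"])
for n in("scene","side"):
    cv2.imwrite(f"pics/{n}0.png",get_image(n))
    for th in("pack","pack_contacts","sleeve","other_pack"):find(n,th)
print(state()["t"])
E
```

```text
0.0 [0.23300896 0.63284699 0.19219961] [ 1.75459119e-01  9.84486255e-01 -9.46492800e-04 -1.20655656e-04] 0.08718575233811157
scene pack 0.78 [0.565 0.165 0.035] [370. 269.]
scene pack 0.72 [0.461 0.023 0.03 ] [328. 211.]
scene pack 0.68 [0.709 0.266 0.03 ] [386. 358.]
scene pack 0.66 [0.579 0.356 0.032] [480. 323.]
scene pack_contacts 0.73 [0.706 0.265 0.028] [386. 358.]
scene pack_contacts 0.73 [0.465 0.02  0.034] [325. 210.]
scene pack_contacts 0.68 [0.567 0.165 0.031] [369. 271.]
scene pack_contacts 0.68 [0.58  0.354 0.031] [478. 324.]
scene pack_contacts 0.29 [ 0.645 -0.251  0.032] [150. 214.]
scene sleeve 0.83 [0.612 0.152 0.031] [348. 285.]
scene other_pack 0.68 [ 0.645 -0.251  0.031] [150. 214.]
side pack 0.83 [0.539 0.174 0.033] [321. 291.]
side pack 0.79 [0.683 0.273 0.028] [222. 325.]
side pack 0.74 [0.451 0.023 0.032] [378. 246.]
side pack 0.61 [0.57  0.361 0.029] [281. 377.]
side pack_contacts 0.94 [0.566 0.363 0.028] [284. 379.]
side pack_contacts 0.93 [0.452 0.024 0.027] [377. 248.]
side pack_contacts 0.74 [0.683 0.271 0.029] [223. 323.]
side pack_contacts 0.62 [0.542 0.175 0.033] [320. 292.]
side sleeve 0.92 [0.597 0.163 0.035] [289. 283.]
side other_pack 0.93 [ 0.631 -0.239  0.028] [308. 179.]
0.5
```

View pics/scene0.png

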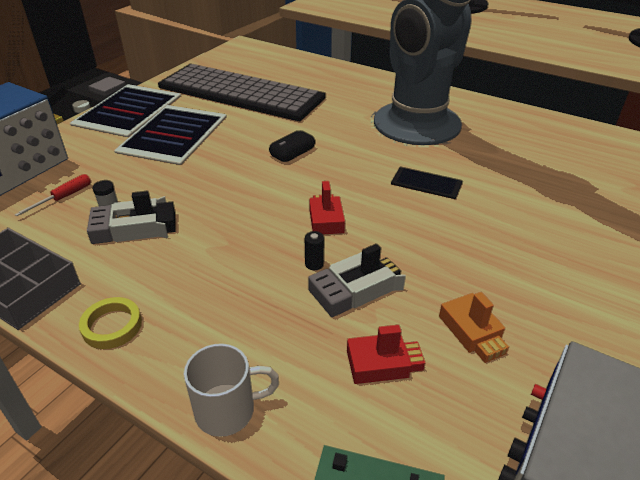

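View pics/side0.png

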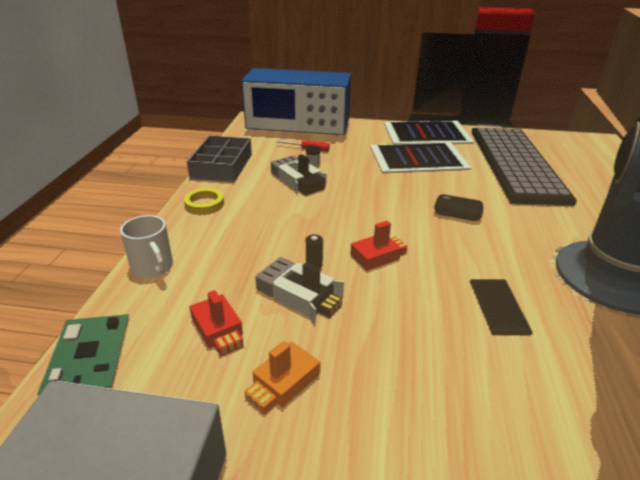

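Both pictures show two grey sleeves with black packs. Candidates for the pack:
- Black pack at scene (370,265) / side (320,290), with brass contacts at its mouth.
- Black pack at scene (142,205) / side (300,175), plain end out. This is the other pack.
- Red look-alikes at scene (327,212) and (385,358), and an orange one at (475,322).

I choose the black one at (370,265). A black cylinder stands next to its sleeve at scene (314,250). Close crop next.

Run:
```python
from h import *
a=cv2.imread("pics/scene0.png")[220:320,290:420];b=cv2.imread("pics/side0.png")[225:325,245:355]
k=lambda i,s:cv2.resize(i,None,fx=s,fy=s,interpolation=cv2.INTER_CUBIC)
a=k(a,6)[:,:];b=k(b,6)
cv2.imwrite("pics/c1.png",cv2.convertScaleAbs(k(np.hstack([a,b]),.55),alpha=1.5))
print(a.shape,b.shape)
```

```text
(600, 780, 3) (600, 660, 3)
```

View pics/c1.png

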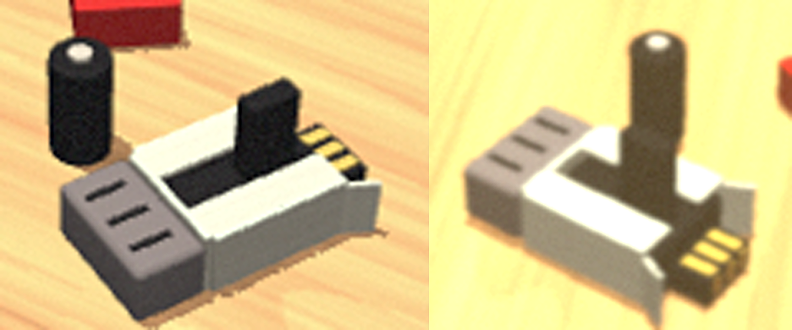

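The crop confirms it: a black pack with its brass nose protruding from the mouth. Fin top is at scene crop (268,90). A black cylinder (battery cell) stands beside the charger block.

Run:
```python
from h import *
L=lambda x,y,z:ray("scene",290+x/3.3,220+y/3.3,z).round(4)
S=lambda x,y,z:ray("side",245+(x-429)/3.3,225+y/3.3,z).round(4)
print("fin top",L(268,90,.076),S(648,133,.076))
print("roof edge endwall/mouth",L(213,237,.036),L(350,162,.036),"far",L(130,160,.036))
print("side roof: end near",S(524,184,.036),"mouth near",S(642,258,.036),"end far",S(600,127,.036),"mouth far",S(720,180,.036))
print("cyl bottom",L(80,155,0),"sceneTop z.05",L(80,52,.05),"side top",S(657,42,.05), "z.06",L(80,52,.06),S(657,42,.06))
print("contacts tip",L(340,155,.018),S(715,260,.018))
print(Ro.from_quat(state()["tcp_rot"]).as_matrix().round(3))
f,cx,cy,R,t=cam("wrist");print(f,(-R.T@t).round(3),R.round(2))
```

```text
fin top [0.5586 0.1613 0.076 ] [0.5589 0.1611 0.076 ]
roof edge endwall/mouth [0.6242 0.1695 0.036 ] [0.5427 0.2016 0.036 ] far [0.5994 0.1089 0.036 ]
side roof: end near [0.6245 0.1637 0.036 ] mouth near [0.5538 0.2108 0.036 ] end far [0.5941 0.1086 0.036 ] mouth far [0.523  0.1438 0.036 ]
cyl bottom [0.5765 0.0654 0.    ] sceneTop z.05 [0.5559 0.0523 0.05  ] side top [0.5728 0.0414 0.05  ] z.06 [0.5661 0.0588 0.06  ] [0.5706 0.0559 0.06  ]
contacts tip [0.5222 0.188  0.018 ] [0.5198 0.1865 0.018 ]
[[-0.938  0.346 -0.   ]
 [ 0.346  0.938 -0.   ]
 [ 0.    -0.    -1.   ]]
396.7777954199528 [0.159 0.661 0.385] [[ 0.35  0.94  0.  ]
 [ 0.9  -0.33  0.29]
 [ 0.27 -0.1  -0.96]]
```

Emit:
{"op": "arm_command", "data": {
  "rows": "-0.8 -0.59 0.05 0;-0.8 -0.59 0.05 0;-0.8 -0.59 0.05 0;-0.8 -0.59 0.05 0;-0.8 -0.59 0.05 0;-0.8 -0.59 0.05 0;-0.8 -0.59 0.05 0;-0.8 -0.59 0.05 0;-0.8 -0.59 0.05 0;-0.8 -0.59 0.05 0;-0.8 -0.59 0.05 0;-0.8 -0.59 0.05 0",
  "fingers": 100
}}

```text
t: 1.5
tool_pos: [0.5007, 0.2326, 0.1665]
tcp_rot: [0.164, 0.986, 0.006, -0.001]
wrist_force: [0.5, 1.5, -0.1]
gripper_width: 0.0869
```

Emit:
{"op": "arm_command", "data": {
  "rows": "-0.75 -0.55 0.2 0.1;-0.7 -0.55 0.2 0.05;0 0 0 0"
}}

```text
t: 1.75
tool_pos: [0.5458, 0.1578, 0.1505]
tcp_rot: [0.231, 0.973, 0.005, 0.002]
wrist_force: [0.6, -1.5, -0.9]
gripper_width: 0.0873
```

Run:
```python
from h import *
C=cam("wrist");im=get_image("wrist")
import pickle;pickle.dump(C,open("w1.pkl","wb"))
cv2.imwrite("pics/w1.png",im)
for th in("pack","sleeve","pack_contacts"):find("wrist",th)
s=state();print(s["t"],s["tool_pos"],Ro.from_quat(s["tcp_rot"]).as_matrix().round(3)[:,0],s["joint_positions"])
```

```text
wrist pack 0.94 [0.45  0.025 0.028] [106. 200.]
wrist pack 0.8 [0.558 0.342 0.031] [531. 145.]
wrist pack 0.58 [0.673 0.275 0.026] [493. 300.]
wrist pack 0.56 [0.544 0.174 0.029] [326. 223.]
wrist sleeve 0.66 [0.591 0.152 0.037] [325. 288.]
wrist pack_contacts 0.88 [0.555 0.35  0.031] [534. 142.]
wrist pack_contacts 0.81 [0.667 0.275 0.027] [487. 299.]
wrist pack_contacts 0.69 [0.54  0.175 0.032] [322. 222.]
wrist pack_contacts 0.61 [0.449 0.029 0.029] [106. 199.]
1.95 [0.54223929 0.16878117 0.15156456] [-0.9    0.436  0.003] [-0.49660664  0.33049574  0.1613273   1.85445424 -0.0800239   0.95312621
  0.82218017]
```

View pics/w1.png

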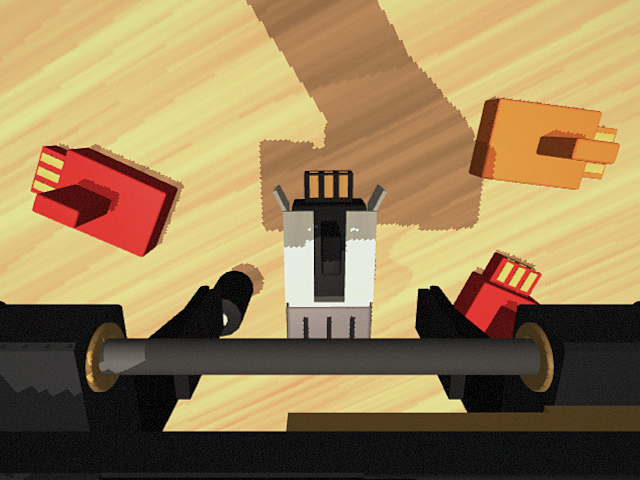

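The sleeve is nearly aligned with the tool. Roof corners are at about (284,210), (376,212), (371,305) and (287,305). The nose front edge runs from (306,171) to (353,172). The cell at (232,300) is left of the fingers' path.

Run:
```python
from h import *
import pickle;C=pickle.load(open("w1.pkl","rb"))
g=lambda u,v,z:ray("w",u,v,z,C)
ml,mr,er,el=[g(*p,.036) for p in((284,211),(376,212),(371,305),(287,305))]
print(ml,mr,er,el)
ax=(er+el-ml-mr)/2;print("axis deg",np.degrees(np.arctan2(ax[1],ax[0])),"len",np.linalg.norm(ax))
for a,b in((ml,el),(mr,er)):d=b-a;print(np.degrees(np.arctan2(d[1],d[0])))
for a,b in((ml,mr),(el,er)):d=b-a;print(np.degrees(np.arctan2(d[1],d[0]))-90,np.linalg.norm(d))
m=(ml+mr)/2;u=ax/np.linalg.norm(ax);print("mouth mid",m,"origin",m+.024*u)
n=(g(306,171.5,.018)+g(353,171.5,.018))/2;print("nose",n,"origin",n+.052*u)
nb=g(306,171.5,.018)-g(353,171.5,.018);print("nose w",np.linalg.norm(nb))
s=(g(314,302,.036)+g(346,302,.036))/2;s2=(g(314,222,.036)+g(346,222,.036))/2;print("slot",s,s2)
cv2.imwrite("pics/c2.png",cv2.resize(cv2.convertScaleAbs(cv2.imread("pics/w1.png")[155:335,250:410],alpha=1.7,beta=20),None,fx=3.3,fy=3.3,interpolation=2))
```

```text
[0.52162902 0.14133631 0.036     ] [0.55508268 0.20559857 0.036     ] [0.62639395 0.16865822 0.036     ] [0.59409841 0.10537519 0.036     ]
axis deg -26.886490294069418 len 0.08060319857036351
-26.391751806348346
-27.384863974514772
-27.500595242314596 0.07244851076354224
-27.03680278069352 0.07104747617457215
mouth mid [0.53835585 0.17346744 0.036     ] origin [0.55976155 0.16261405 0.036     ]
nose [0.51232783 0.1865649  0.018     ] origin [0.55870685 0.16304923 0.018     ]
nose w 0.03805369622487272
slot [0.60812695 0.13896158 0.036     ] [0.54594509 0.16965841 0.036     ]
```

View pics/c2.png

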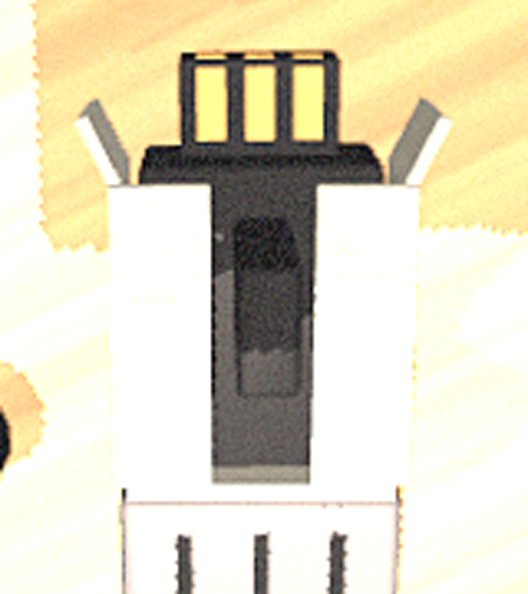

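Emit:
{"op": "arm_command", "data": {
  "rows": "-0.23 0.02 0.4 0.03;-0.22 0.01 0.4 0;0 0 0.4 0;0 0 0.4 0;0 0 0.3 0;0 0 0 0;0 0 0 0"
}}

```text
t: 2.53
tool_pos: [0.556, 0.1821, 0.0765]
tcp_rot: [0.221, 0.975, 0.014, 0.001]
wrist_force: [1.3, -0.7, 0.4]
gripper_width: 0.0871
```

```bash
cat > st.py <<'E'
from h import *
import sys
s=state();M=Ro.from_quat(s["tcp_rot"]).as_matrix();p=np.array(s["tool_pos"])
print("t",round(s["t"],2),"p",p.round(4),"yaw",np.degrees(np.arctan2(M[1,0],M[0,0])).round(2),"z",M[:,2].round(3),"F",np.round(s["wrist_force"],1),"w",round(s["gripper_width"],4),"dq",np.abs(s["dq"]).max().round(3))
if len(sys.argv)>3:
    d=M.T@(np.array([float(v) for v in sys.argv[1:4]])-p);print("shares",(d/.04).round(2))
u=np.array([np.cos(np.radians(-27)),np.sin(np.radians(-27))]);d=p[:2]-[.5595,.1627];print("sleeve xy mm",(1e3*np.array([d@u,u[0]*d[1]-u[1]*d[0]])).round(1))
E
python3 st.py .559 .1625 .05
```

```text
t 2.53 p [0.556  0.1821 0.0765] yaw 154.43 z [ 0.008  0.026 -1.   ] F [ 1.3 -0.7  0.4] w 0.0871 dq 0.028
shares [-0.28 -0.43  0.65]
sleeve xy mm [-12.   15.7]
```

Emit:
{"op": "arm_command", "data": {
  "rows": "-0.28 -0.43 0 0.03;0 0 0 0;0 0 0 0"
}}

```text
t: 2.78
tool_pos: [0.5581, 0.1674, 0.0785]
tcp_rot: [0.229, 0.973, 0.016, 0.001]
wrist_force: [0.1, 1.8, -0.0]
gripper_width: 0.0866
```

```bash
python3 st.py .559 .1625 .05
```

```text
t 2.78 p [0.5581 0.1674 0.0785] yaw 153.56 z [ 0.009  0.03  -1.   ] F [ 0.1  1.8 -0. ] w 0.0866 dq 0.03
shares [-0.08 -0.12  0.71]
sleeve xy mm [-3.3  3.5]
```

Emit:
{"op": "arm_command", "data": {
  "rows": "-0.08 -0.12 0.4 0;0 0 0.35 0"
}}

```text
t: 2.95
tool_pos: [0.5626, 0.1653, 0.0528]
tcp_rot: [0.227, 0.974, 0.019, 0.005]
wrist_force: [-0.2, -0.3, -0.1]
gripper_width: 0.0869
```

```bash
python3 st.py .559 .1625 .05
```

```text
t 2.95 p [0.5626 0.1653 0.0528] yaw 153.72 z [ 0.019  0.034 -0.999] F [-0.2 -0.3 -0.1] w 0.0869 dq 0.337
shares [ 0.05 -0.11  0.07]
sleeve xy mm [1.6 3.8]
```

Emit:
{"op": "arm_command", "data": {
  "rows": "0.05 -0.13 0.07 0.02;0 0 0 0;0 0 0 0"
}}

```text
t: 3.2
tool_pos: [0.5572, 0.1639, 0.0499]
tcp_rot: [0.234, 0.972, 0.019, 0.004]
wrist_force: [-0.3, -0.3, 0.0]
gripper_width: 0.0871
```

```bash
python3 st.py .559 .1625 .05
```

```text
t 3.2 p [0.5572 0.1639 0.0499] yaw 152.93 z [ 0.018  0.035 -0.999] F [-0.3 -0.3  0. ] w 0.0871 dq 0.014
shares [-0.06 -0.01 -0.  ]
sleeve xy mm [-2.6 -0. ]
```

Emit:
{"op": "arm_command", "data": {
  "rows": "-0.05 0 0 0;0 0 0 0;0 0 0 0;0 0 0 0;0 0 0 0;0 0 0 0;0 0 0 0;0 0 0 0",
  "fingers": 0,
  "grip_force": 25
}}

```text
t: 3.87
tool_pos: [0.5612, 0.1645, 0.0535]
tcp_rot: [0.233, 0.972, 0.021, 0.007]
wrist_force: [1.0, -0.2, 0.6]
gripper_width: 0.0415
```

```bash
python3 st.py .4565 .2150 .05
```

```text
t 3.87 p [0.5612 0.1645 0.0535] yaw 153.01 z [ 0.023  0.038 -0.999] F [ 1.  -0.2  0.6] w 0.0415 dq 0.002
shares [ 2.9  -0.07  0.08]
sleeve xy mm [0.6 2.4]
```

Emit:
{"op": "arm_command", "data": {
  "rows": "0 -0.06 0.05 0;0 0 0.02 0;0 0 0.02 0;0 0 0.02 0;0 0 0 0;0 0 0 0;0 0 0 0;0 0 0 0"
}}

```text
t: 4.53
tool_pos: [0.5597, 0.1621, 0.048]
tcp_rot: [0.233, 0.972, 0.021, 0.006]
wrist_force: [0.6, -0.7, 0.1]
gripper_width: 0.0012
```

```bash
python3 st.py .4565 .2150 .05
```

```text
t 4.53 p [0.5597 0.1621 0.048 ] yaw 152.99 z [ 0.022  0.037 -0.999] F [ 0.6 -0.7  0.1] w 0.0012 dq 0.002
shares [ 2.9   0.01 -0.06]
sleeve xy mm [ 0.4 -0.5]
```

Run:
```python
from h import *
a=get_image("scene")[190:320,290:460];b=get_image("side")[185:325,225:375]
k=lambda i:cv2.resize(i,(400,330),interpolation=cv2.INTER_CUBIC)
cv2.imwrite("pics/c3.png",cv2.convertScaleAbs(np.hstack([k(a),k(b)]),alpha=1.5))
p=state()["tool_pos"];print(p,proj("scene",p),proj("side",p))
```

```text
[0.55973327 0.16211117 0.04810031] [370.17366696 260.85391218] [310.75003202 278.56130175]
```

View pics/c3.png

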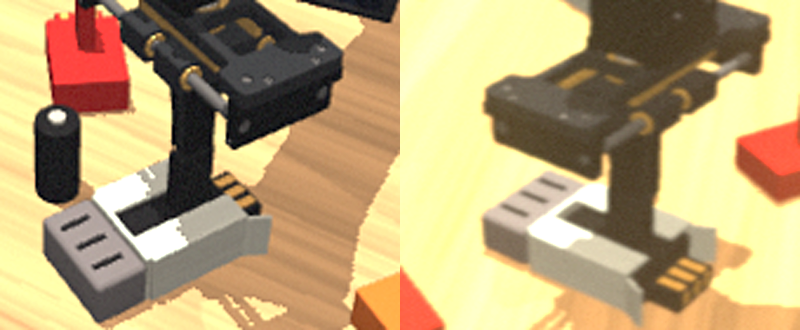

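Emit:
{"op": "arm_command", "data": {
  "rows": "0.3 0 0 0;0.3 0 0 0;0 0 0 0"
}}

```text
t: 4.88
tool_pos: [0.5364, 0.1737, 0.0478]
tcp_rot: [0.234, 0.972, 0.021, 0.006]
wrist_force: [-0.2, -0.7, -0.2]
gripper_width: 0.0008
```

```bash
python3 st.py .4565 .2150 .05
python3 - <<'E'
from h import *
a=get_image("scene")[190:320,290:460];b=get_image("wrist")[100:400,140:500]
k=lambda i:cv2.resize(i,(400,330),interpolation=cv2.INTER_CUBIC)
cv2.imwrite("pics/c4.png",cv2.convertScaleAbs(np.hstack([k(a),k(b)]),alpha=1.6))
E
```

```text
t 4.88 p [0.5364 0.1737 0.0478] yaw 152.94 z [ 0.022  0.037 -0.999] F [-0.2 -0.7 -0.2] w 0.0008 dq 0.013
shares [ 2.25  0.01 -0.06]
sleeve xy mm [-25.6  -0.7]
```

View pics/c4.png

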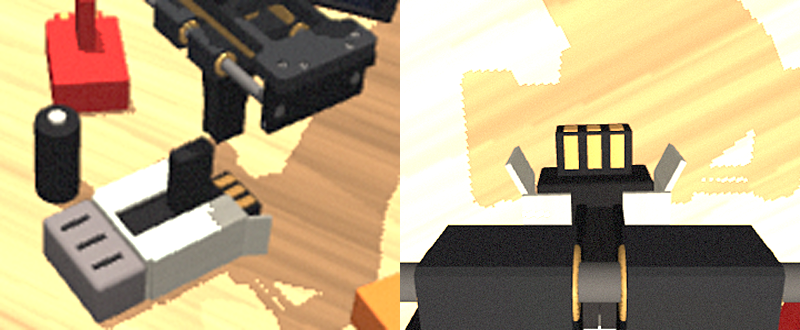

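The new crop shows the fingers passed above the fin, so the tips are higher than the stated pose says. The pack hasn't moved. I'll measure the true tip position.

Run:
```python
from h import *
im=get_image("scene")[200:270,350:420];b=get_image("side");s=state();M=Ro.from_quat(s["tcp_rot"]).as_matrix();p=np.array(s["tool_pos"])
print(s["t"],p,s["joint_positions"])
for d in(.008,-.02,-.03,-.04):
    q=p+M[:,2]*d;print(d,q.round(3),proj("scene",q).round(1),proj("side",q).round(1))
c=proj("side",p).astype(int);print(c)
b=b[c[1]-50:c[1]+20,c[0]-35:c[0]+35]
k=lambda i:cv2.resize(i,(400,400),interpolation=cv2.INTER_CUBIC)
cv2.imwrite("pics/c5.png",cv2.convertScaleAbs(np.hstack([k(im),k(b)]),alpha=2.2,beta=10))
```

```text
5.0833 [0.53956501 0.17219988 0.04834306] [-0.47634759  0.44722575  0.13890326  1.96495891 -0.13319237  0.70124051
  0.8446169 ]
0.008 [0.54  0.172 0.04 ] [381.1 259.7] [321.4 287.1]
-0.02 [0.539 0.171 0.068] [382.1 246.4] [322.1 273.9]
-0.03 [0.539 0.171 0.078] [382.5 241.5] [322.4 269. ]
-0.04 [0.539 0.171 0.088] [382.8 236.6] [322.7 264.1]
[321 283]
```

View pics/c5.png

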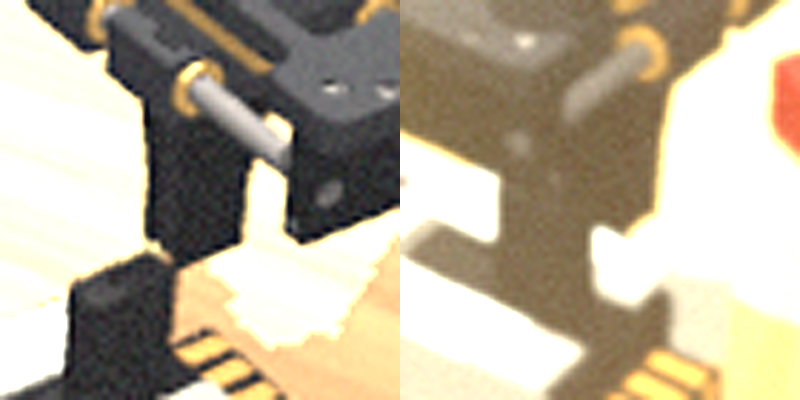

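Run:
```python
from h import *
for z in np.arange(.04,.125,.01):
    X=ray("scene",384,244.6,z);print(X.round(4),proj("side",X).round(1))
f,cx,cy,R,t=cam("wrist");s=state();M=Ro.from_quat(s["tcp_rot"]).as_matrix()
print("cam in tool",M.T@(-R.T@t-s["tool_pos"]))
for n in("scene","side"):
    C=cam(n);print(n,(-C[3].T@C[4]).round(3))
    cv2.imwrite(f"pics/{n}5.png",get_image(n))
```

```text
[0.5023 0.1591 0.04  ] [344.2 284.6]
[0.5133 0.1637 0.05  ] [337.7 281.1]
[0.5243 0.1682 0.06  ] [331.1 277.5]
[0.5352 0.1728 0.07  ] [324.3 273.8]
[0.5462 0.1774 0.08  ] [317.4 270.1]
[0.5572 0.182  0.09  ] [310.4 266.3]
[0.5682 0.1865 0.1   ] [303.2 262.4]
[0.5792 0.1911 0.11  ] [295.9 258.4]
[0.5902 0.1957 0.12  ] [288.4 254.4]
cam in tool [ 0.07949589  0.00058282 -0.19169854]
scene [1.166 0.435 0.644]
side [0.458 0.799 0.572]
```

View pics/side5.png

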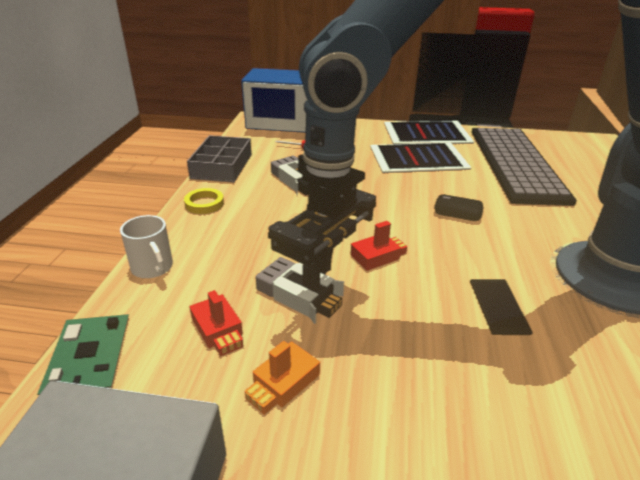

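Run:
```python
from h import *
# what offset of the wrist camera (tool-independent, world xyz) explains c4's nose/roof/cheek pixels
from scipy.optimize import least_squares
f,cx,cy,R,t=cam("wrist");o=-R.T@t;print(o,state()["t"])
u=np.array([np.cos(np.radians(-27)),np.sin(np.radians(-27)),0]);v=np.array([-u[1],u[0],0]);O=np.array([.5595,.1627,0])
P=lambda x,y,z:O+u*x+v*y+[0,0,z]
px=lambda a,b:np.array([140+(a-400)/1.111,100+b/1.1])
obs=[(P(-.052,-.02,.018),px(557,126)),(P(-.052,.02,.018),px(631,126)),(P(-.024,-.036,.036),px(524,194)),(P(-.024,.036,.036),px(672,194))]
for X,q in obs:print(proj("w",X,(f,cx,cy,R,t)).round(1),q.round(1))
g=lambda d:np.concatenate([proj("w",X,(f,cx,cy,R,-R@(o+d)))-q for X,q in obs])
r=least_squares(g,[0,0,0]);print(r.x,np.abs(r.fun).max())
g=lambda d:np.concatenate([proj("w",X,(f,cx,cy,(Ro.from_rotvec(d[3:])).as_matrix()@R,-(Ro.from_rotvec(d[3:])).as_matrix()@R@(o+d[:3])))-q for X,q in obs])
r=least_squares(g,np.zeros(6));print(r.x.round(4),np.abs(r.fun).max())
```

```text
[0.46460867 0.20178695 0.23937191] 5.1833
[281.4 214.6] [281.3 214.5]
[351.4 213.6] [347.9 214.5]
[252.  272.7] [251.6 276.4]
[383.3 270. ] [384.8 276.4]
[-2.59964833e-05  5.55113501e-04 -4.29861705e-03] 3.533553515798019
[-0.0147 -0.0685 -0.0262 -0.0562 -0.3353  0.0242] 2.126388786110539
```

Run:
```python
from h import *
s=state();M=Ro.from_quat(s["tcp_rot"]).as_matrix();p=np.array(s["tool_pos"])
print("seen near body corners scene (402,242) and (~420?,)")
for h in(.062,.08,.1,.12):
    for a in(-.0375,.0375):
        q=p+M@np.array([a,.095,-h]);print(h,a,proj("scene",q).round(1),proj("side",q).round(1))
a=cv2.imread("pics/scene5.png")[150:280,310:460];b=cv2.imread("pics/side5.png")[180:320,245:395]
k=lambda i:cv2.resize(i,(400,390),interpolation=cv2.INTER_CUBIC)
cv2.imwrite("pics/c6.png",cv2.convertScaleAbs(np.hstack([k(a),k(b)]),alpha=2.2,beta=20))
```

```text
seen near body corners scene (402,242) and (~420?,)
0.062 -0.0375 [401.8 267.1] [267.1 271.5]
0.062 0.0375 [442.3 249.7] [306.6 290.9]
0.08 -0.0375 [402.9 257.3] [266.9 261.8]
0.08 0.0375 [443.9 240.1] [306.9 281. ]
0.1 -0.0375 [404.1 246.1] [266.7 250.8]
0.1 0.0375 [445.7 229.1] [307.4 269.6]
0.12 -0.0375 [405.3 234.6] [266.5 239.4]
0.12 0.0375 [447.5 217.7] [307.8 258. ]
```

View pics/c6.png

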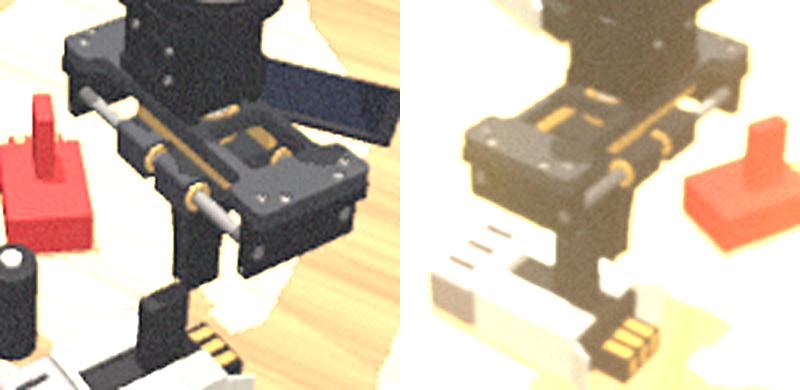

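The pictures show the gripper body starting about 108 mm behind the reported TCP, and the tips at z ≈ 0.08 instead of 0.04. The real tool is therefore about 40 mm shorter than stated. I'll reopen, then descend to a reported z of about 0.008, watching the force.

Emit:
{"op": "arm_command", "data": {
  "rows": "-0.3 0.02 0 0;-0.2 0.02 0 0;0 0 0 0;0 0 0 0;0 0 0 0;0 0 0 0;0 0 0 0;0 0 0 0;0 0 0 0;0 0 0 0",
  "fingers": 65
}}

```text
t: 6.02
tool_pos: [0.5617, 0.1619, 0.0482]
tcp_rot: [0.237, 0.971, 0.021, 0.008]
wrist_force: [0.2, 0.3, -0.3]
gripper_width: 0.0547
```

```bash
python3 st.py .5601 .1644 .008
```

```text
t 6.02 p [0.5617 0.1619 0.0482] yaw 152.62 z [ 0.026  0.036 -0.999] F [ 0.2  0.3 -0.3] w 0.0547 dq 0.002
shares [ 0.07 -0.01  1.  ]
sleeve xy mm [2.3 0.3]
```

Emit:
{"op": "arm_command", "data": {
  "rows": "0.04 0 0.22 -0.01;0.03 0 0.22 0;0 0 0.22 0;0 0 0 0"
}}

```text
t: 6.35
tool_pos: [0.5593, 0.1649, 0.0194]
tcp_rot: [0.232, 0.972, 0.021, 0.008]
wrist_force: [-0.8, -0.1, -0.6]
gripper_width: 0.0564
```

```bash
python3 st.py .5601 .1644 .008
```

```text
t 6.35 p [0.5593 0.1649 0.0194] yaw 153.17 z [ 0.026  0.036 -0.999] F [-0.8 -0.1 -0.6] w 0.0564 dq 0.006
shares [-0.02 -0.01  0.29]
sleeve xy mm [-1.2  1.9]
```

Emit:
{"op": "arm_command", "data": {
  "rows": "0 -0.02 0.15 0;0 0 0.12 0;0 0 0 0;0 0 0 0;0 0 0.02 0;0 0 0.02 0;0 0 0.01 0;0 0 0 0;0 0 0 0;0 0 0 0",
  "fingers": 0
}}

```text
t: 7.18
tool_pos: [0.5574, 0.1591, 0.0079]
tcp_rot: [0.233, 0.972, 0.017, 0.005]
wrist_force: [-0.8, 0.6, 4.7]
gripper_width: 0.0136
```

```bash
python3 st.py .5601 .1644 .008
```

```text
t 7.18 p [0.5574 0.1591 0.0079] yaw 153.04 z [ 0.018  0.03  -0.999] F [-0.8  0.6  4.7] w 0.0136 dq 0.003
shares [-0.    0.15  0.  ]
sleeve xy mm [-0.2 -4.2]
```

Emit:
{"op": "arm_command", "data": {
  "rows": "0 0 0 0;0 0 0 0;0.2 0 0 0;0.3 0 0 0;0.3 0 0 0;0.3 0 0 0;0.3 0 0 0;0.3 0 0 0;0.3 0 0 0;0 0 0 0",
  "grip_force": 35
}}

```text
t: 8.02
tool_pos: [0.4828, 0.1972, 0.0081]
tcp_rot: [0.233, 0.972, 0.017, 0.01]
wrist_force: [0.3, -0.0, 0.6]
gripper_width: 0.0136
```

```bash
python3 st.py .457 .2140 .012
```

```text
t 8.02 p [0.4828 0.1972 0.0081] yaw 153.02 z [ 0.027  0.029 -0.999] F [ 0.3 -0.   0.6] w 0.0136 dq 0.012
shares [ 0.76  0.09 -0.1 ]
sleeve xy mm [-84.   -4.1]
```

Emit:
{"op": "arm_command", "data": {
  "rows": "0.3 0.03 0 0;0.3 0.03 0 0;0.2 0.03 0 0;0 0 -0.15 0;0 0 -0.15 0;0 0 0 0"
}}

```text
t: 8.52
tool_pos: [0.4467, 0.2151, 0.0182]
tcp_rot: [0.232, 0.973, 0.014, 0.005]
wrist_force: [1.4, -0.2, -4.1]
gripper_width: 0.014
```

```bash
python3 st.py .457 .2140 .016
python3 - <<'E'
from h import *
im=get_image("side");cv2.imwrite("pics/side7.png",im);cv2.imwrite("pics/scene7.png",get_image("scene"))
for n in("side","scene"):find(n,"pack_contacts")
print(np.round(state()["joint_positions"],2))
E
```

```text
t 8.52 p [0.4467 0.2151 0.0182] yaw 153.19 z [ 0.016  0.025 -1.   ] F [ 1.4 -0.2 -4.1] w 0.014 dq 0.019
shares [-0.24  0.09  0.06]
sleeve xy mm [-124.4   -4.5]
side pack_contacts 0.97 [0.685 0.269 0.028] [222. 323.]
side pack_contacts 0.7 [0.436 0.233 0.037] [381. 320.]
side pack_contacts 0.58 [0.567 0.363 0.031] [283. 377.]
side pack_contacts 0.5 [0.492 0.025 0.03 ] [357. 245.]
scene pack_contacts 0.8 [0.704 0.265 0.03 ] [387. 355.]
scene pack_contacts 0.74 [0.472 0.212 0.039] [420. 246.]
scene pack_contacts 0.71 [0.582 0.352 0.032] [477. 324.]
[-0.64  0.41  0.14  2.13 -0.13  0.58  0.7 ]
```

Emit:
{"op": "arm_command", "data": {
  "rows": "-0.1 0 0 0.16;-0.1 0 0 0.16;0 0 0 0.16;0 0 0 0.16;0 0 0 0.16;0 0 0 0.16;0 0 0 0.16;0 0 0 0.16;0 0 0 0.16;0 0 0 0.16"
}}

```text
t: 9.55
tool_pos: [0.4551, 0.2067, 0.0149]
tcp_rot: [0.759, 0.65, 0.012, -0.004]
wrist_force: [0.3, 0.2, -5.3]
gripper_width: 0.014
```

```bash
python3 st.py .457 .2140 .016; python3 -c "
from h import *
print(np.round(state()['joint_positions'],2))"
```

```text
t 9.55 p [0.4551 0.2067 0.0149] yaw 81.17 z [ 0.012  0.023 -1.   ] F [ 0.3  0.2 -5.3] w 0.014 dq 1.163
shares [ 0.19  0.02 -0.02]
sleeve xy mm [-113.    -8.1]
[-0.88  0.46  0.47  2.14 -0.39  0.61 -0.28]
```

Emit:
{"op": "arm_command", "data": {
  "rows": "0.05 0 -0.03 0.16;0.05 0 -0.02 0.16;0.05 0 0 0.16;0 0 0 0.16;0 0 0 0.16;0 0 0 0.16;0 0 0 0.16;0 0 0 0.16;0 0 0 0.16;0 0 0 0.16;0 0 0 0.16"
}}

```text
t: 10.47
tool_pos: [0.4573, 0.212, 0.0146]
tcp_rot: [1.0, 0.021, 0.005, -0.01]
wrist_force: [-0.4, 0.2, -5.2]
gripper_width: 0.0137
```

```bash
python3 st.py .457 .2140 .016; python3 -c "
from h import *
print(np.round(state()['joint_positions'],2))"
```

```text
t 10.47 p [0.4573 0.212  0.0146] yaw 2.41 z [ 0.01   0.021 -1.   ] F [-0.4  0.2 -5.2] w 0.0137 dq 1.152
shares [-0.   -0.05 -0.03]
sleeve xy mm [-113.5   -2.5]
[-1.15  0.57  0.84  2.14 -0.69  0.71 -1.36]
```

Emit:
{"op": "arm_command", "data": {
  "rows": "0 0 -0.03 0.16;0 0 0 0.16;0 0 0 0.15;0 0 0 0.08;0 0 0 0;0 0 0 0"
}}

```text
t: 10.97
tool_pos: [0.4572, 0.2126, 0.014]
tcp_rot: [0.98, -0.198, 0.002, -0.01]
wrist_force: [0.9, 0.5, -5.5]
gripper_width: 0.0138
```

```bash
python3 st.py .457 .2140 .016
python3 - <<'E'
from h import *
print(np.round(state()['joint_positions'],2))
C=cam("wrist");import pickle;pickle.dump(C,open("w2.pkl","wb"))
cv2.imwrite("pics/w2.png",get_image("wrist"))
cv2.imwrite("pics/side8.png",get_image("side"))
a=cv2.imread("pics/side8.png")[230:360,280:430];b=cv2.imread("pics/w2.png")
k=lambda i:cv2.resize(i,(400,340),interpolation=cv2.INTER_CUBIC)
cv2.imwrite("pics/c7.png",cv2.convertScaleAbs(np.hstack([k(a),k(b)]),alpha=1.6))
E
```

```text
t 10.97 p [0.4572 0.2126 0.014 ] yaw -22.79 z [ 0.009  0.019 -1.   ] F [ 0.9  0.5 -5.5] w 0.0138 dq 0.009
shares [-0.02 -0.03 -0.05]
sleeve xy mm [-113.8   -2. ]
[-1.22  0.62  0.96  2.14 -0.79  0.76 -1.71]
```

View pics/c7.png

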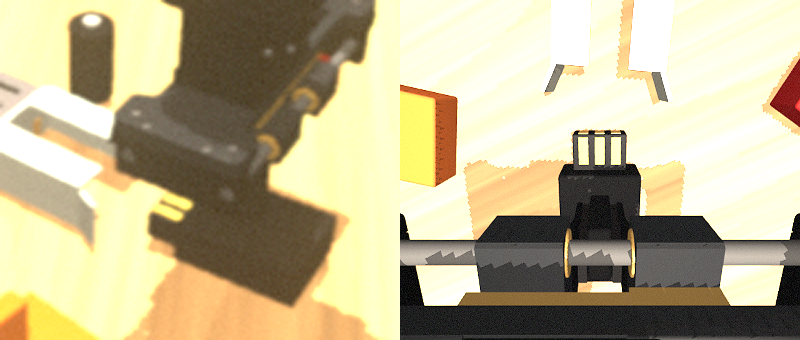

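Emit:
{"op": "arm_command", "data": {
  "rows": "0 -0.03 -0.05 0.09;0 0 0 0;0 0 0 0"
}}

```text
t: 11.32
tool_pos: [0.4575, 0.2139, 0.0162]
tcp_rot: [0.973, -0.231, 0.001, -0.011]
wrist_force: [0.3, 0.0, -5.8]
gripper_width: 0.0135
```

```bash
python3 st.py .457 .2140 .016
python3 - <<'E'
from h import *
C=cam("wrist");import pickle;pickle.dump(C,open("w3.pkl","wb"))
im=get_image("wrist");cv2.imwrite("pics/w3.png",im)
cv2.imwrite("pics/c8.png",cv2.resize(im[0:300,180:480],None,fx=2,fy=2,interpolation=cv2.INTER_CUBIC))
E
```

```text
t 11.32 p [0.4575 0.2139 0.0162] yaw -26.74 z [ 0.008  0.021 -1.   ] F [ 0.3  0.  -5.8] w 0.0135 dq 0.005
shares [-0.01  0.    0.  ]
sleeve xy mm [-114.1   -0.7]
```

View pics/c8.png

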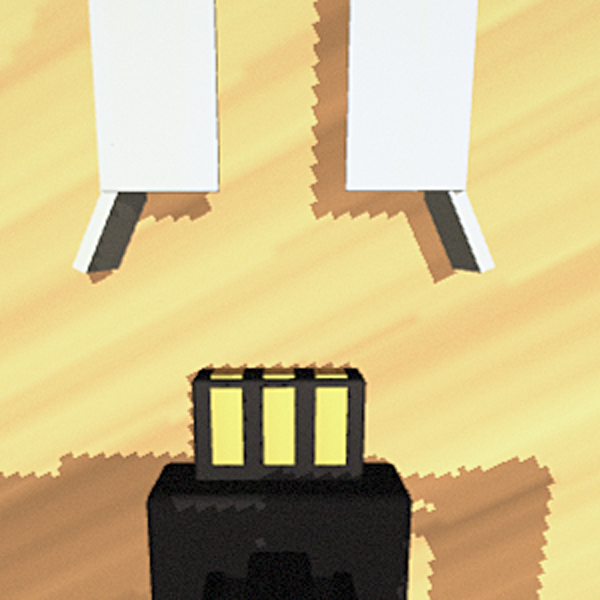

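The nose (crop 196–363, mid 279.5) and the sleeve (slot 218–346, mid about 282.5) are parallel and about 1 mm apart laterally. I'll correct that, lower the pack and slide in.

Emit:
{"op": "arm_command", "data": {
  "rows": "0 0.03 0.1 0;0 0 0.08 0;0 0 0 0;0.2 0 0 0;0.3 0 0 0;0 0 0 0"
}}

```text
t: 11.87
tool_pos: [0.4747, 0.2045, 0.0082]
tcp_rot: [0.973, -0.229, -0.0, -0.012]
wrist_force: [1.2, -0.3, -4.9]
gripper_width: 0.0141
```

```bash
python3 st.py .559 .163 .0085
```

```text
t 11.87 p [0.4747 0.2045 0.0082] yaw -26.44 z [ 0.005  0.023 -1.   ] F [ 1.2 -0.3 -4.9] w 0.0141 dq 0.031
shares [ 2.35 -0.01 -0.02]
sleeve xy mm [-94.5  -1.3]
```

Emit:
{"op": "arm_command", "data": {
  "rows": "0.2 0 0.03 0.005;0.25 0 0.01 0.005;0.25 0 0 0;0 0 0 0"
}}

```text
t: 12.2
tool_pos: [0.4954, 0.1983, 0.0092]
tcp_rot: [0.973, -0.231, -0.01, -0.018]
wrist_force: [0.8, 0.0, -4.8]
gripper_width: 0.0142
```

```bash
python3 st.py .559 .163 .0085
```

```text
t 12.2 p [0.4954 0.1983 0.0092] yaw -26.71 z [-0.011  0.039 -0.999] F [ 0.8  0.  -4.8] w 0.0142 dq 0.047
shares [ 1.82  0.07 -0.03]
sleeve xy mm [-73.3   2.6]
```

Emit:
{"op": "arm_command", "data": {
  "rows": "0.15 0.05 -0.02 0;0.15 0.02 0 0;0.15 0 0 0;0 0 0 0"
}}

```text
t: 12.53
tool_pos: [0.5108, 0.186, 0.0085]
tcp_rot: [0.973, -0.231, -0.01, -0.017]
wrist_force: [1.2, 0.8, -4.9]
gripper_width: 0.0137
```

```bash
python3 st.py .559 .163 .0085
```

```text
t 12.53 p [0.5108 0.186  0.0085] yaw -26.7 z [-0.011  0.037 -0.999] F [ 1.2  0.8 -4.9] w 0.0137 dq 0.016
shares [ 1.33 -0.03 -0.03]
sleeve xy mm [-54.   -1.3]
```

Emit:
{"op": "arm_command", "data": {
  "rows": "0.15 0 0 0.005;0.15 0 0 0;0.15 0 0 0;0 0 0 0"
}}

```text
t: 12.87
tool_pos: [0.5249, 0.1806, 0.0092]
tcp_rot: [0.972, -0.232, -0.015, -0.019]
wrist_force: [0.9, -0.5, -4.8]
gripper_width: 0.0138
```

```bash
python3 st.py .559 .163 .0085
```

```text
t 12.87 p [0.5249 0.1806 0.0092] yaw -26.84 z [-0.02   0.044 -0.999] F [ 0.9 -0.5 -4.8] w 0.0138 dq 0.03
shares [ 0.96  0.01 -0.02]
sleeve xy mm [-39.    0.2]
```

Emit:
{"op": "arm_command", "data": {
  "rows": "0 0.03 0.04 0;0 0 0.03 0;0 0 0.02 0;0 0 0 0"
}}

```text
t: 13.2
tool_pos: [0.524, 0.181, 0.0084]
tcp_rot: [0.972, -0.232, -0.017, -0.021]
wrist_force: [0.2, -0.7, -4.2]
gripper_width: 0.014
```

```bash
python3 st.py .559 .163 .0085
```

```text
t 13.2 p [0.524  0.181  0.0084] yaw -26.79 z [-0.022  0.049 -0.999] F [ 0.2 -0.7 -4.2] w 0.014 dq 0.007
shares [ 0.98  0.01 -0.04]
sleeve xy mm [-39.9   0.2]
```

Emit:
{"op": "arm_command", "data": {
  "rows": "0 0.03 0.1 0;0 0 0 0"
}}

```text
t: 13.37
tool_pos: [0.5243, 0.182, 0.0078]
tcp_rot: [0.972, -0.231, -0.017, -0.024]
wrist_force: [0.5, -1.4, -4.9]
gripper_width: 0.0137
```

```bash
python3 st.py .559 .163 .0085
```

```text
t 13.37 p [0.5243 0.182  0.0078] yaw -26.7 z [-0.022  0.055 -0.998] F [ 0.5 -1.4 -4.9] w 0.0137 dq 0.025
shares [ 0.99  0.03 -0.06]
sleeve xy mm [-40.2   1.3]
```

```bash
python3 -c "
from h import *
s=state();print(np.round(s['joint_positions'],3),np.round(s['joint_torque'],1),s['torque'])"
```

```text
[-1.023  0.697  0.91   2.013 -0.827  0.858 -1.658] [ -1.2 -44.   12.6 -15.4  -0.4   0.4   0.1] [-0.16140499  0.02460685  0.01237061]
```

Emit:
{"op": "arm_command", "data": {
  "rows": "0 0 0 0;0 0 0 0;0 0 0 0;0 0 0 0;0 0 0 0",
  "fingers": 32
}}

```text
t: 13.78
tool_pos: [0.5257, 0.1822, 0.0078]
tcp_rot: [0.972, -0.231, -0.016, -0.025]
wrist_force: [-0.3, 0.3, -0.1]
gripper_width: 0.0272
```

```bash
python3 st.py .524 .182 .0085
```

```text
t 13.78 p [0.5257 0.1822 0.0078] yaw -26.69 z [-0.019  0.055 -0.998] F [-0.3  0.3 -0.1] w 0.0272 dq 0.005
shares [-0.03  0.02 -0.02]
sleeve xy mm [-39.    2.1]
```

Emit:
{"op": "arm_command", "data": {
  "rows": "0 0.05 0 0;0 0 0 0;0 0 0 0;0 0 0 0;0 0 0 0",
  "fingers": 0,
  "grip_force": 20
}}

```text
t: 14.2
tool_pos: [0.5257, 0.1813, 0.0077]
tcp_rot: [0.973, -0.231, -0.015, -0.025]
wrist_force: [0.9, 0.8, -0.0]
gripper_width: 0.0139
```

```bash
python3 st.py .559 .163 .0078
```

```text
t 14.2 p [0.5257 0.1813 0.0077] yaw -26.65 z [-0.017  0.056 -0.998] F [ 0.9  0.8 -0. ] w 0.0139 dq 0.003
shares [ 0.95  0.03 -0.04]
sleeve xy mm [-38.6   1.3]
```

Emit:
{"op": "arm_command", "data": {
  "rows": "0.3 0.01 -0.015 0;0.3 0.01 -0.015 0;0.2 0 -0.01 0;0 0 0 0"
}}

```text
t: 14.53
tool_pos: [0.547, 0.1711, 0.0081]
tcp_rot: [0.973, -0.229, -0.025, -0.028]
wrist_force: [2.5, -0.5, -2.1]
gripper_width: 0.0136
```

```bash
python3 st.py .559 .163 .0078
```

```text
t 14.53 p [0.547  0.1711 0.0081] yaw -26.38 z [-0.036  0.066 -0.997] F [ 2.5 -0.5 -2.1] w 0.0136 dq 0.013
shares [ 0.36  0.05 -0.02]
sleeve xy mm [-15.    1.8]
```

Emit:
{"op": "arm_command", "data": {
  "rows": "0.25 0.04 -0.03 0.005;0.2 0.01 -0.02 0;0 0 0 0"
}}

```text
t: 14.78
tool_pos: [0.5556, 0.1655, 0.008]
tcp_rot: [0.972, -0.229, -0.034, -0.03]
wrist_force: [3.3, -0.4, 1.8]
gripper_width: 0.0141
```

```bash
python3 st.py .561 .162 .0078
```

```text
t 14.78 p [0.5556 0.1655 0.008 ] yaw -26.39 z [-0.052  0.074 -0.996] F [ 3.3 -0.4  1.8] w 0.0141 dq 0.012
shares [ 0.16  0.02 -0.01]
sleeve xy mm [-4.7  0.7]
```

Emit:
{"op": "arm_command", "data": {
  "rows": "0.2 0.02 -0.02 0;0.1 0 -0.01 0"
}}

```text
t: 14.95
tool_pos: [0.5594, 0.1637, 0.008]
tcp_rot: [0.972, -0.227, -0.042, -0.032]
wrist_force: [-6.4, 1.1, 9.4]
gripper_width: 0.014
```

```bash
python3 st.py .561 .162 .0078
```

```text
t 14.95 p [0.5594 0.1637 0.008 ] yaw -26.18 z [-0.068  0.082 -0.994] F [-6.4  1.1  9.4] w 0.014 dq 0.12
shares [ 0.05  0.02 -0.  ]
sleeve xy mm [-0.5  0.8]
```

Emit:
{"op": "arm_command", "data": {
  "rows": "0 0 0 0;0 0 0 0;0 0 0 0;0 0 0 0;0 0 0 0;0 0 0 0",
  "fingers": 50
}}

```text
t: 15.45
tool_pos: [0.562, 0.1649, 0.0092]
tcp_rot: [0.973, -0.227, -0.04, -0.034]
wrist_force: [0.2, 0.5, 2.6]
gripper_width: 0.0414
```

```bash
python3 st.py .561 .162 .0078
```

```text
t 15.45 p [0.562  0.1649 0.0092] yaw -26.13 z [-0.063  0.083 -0.995] F [0.2 0.5 2.6] w 0.0414 dq 0.004
shares [0.01 0.08 0.03]
sleeve xy mm [1.3 3.1]
```

Emit:
{"op": "arm_command", "data": {
  "rows": "0 0.05 -0.5 0;0 0 -0.5 0;0 0 -0.5 0;0 0 0 0"
}}

```text
t: 15.78
tool_pos: [0.5616, 0.1539, 0.0676]
tcp_rot: [0.972, -0.228, -0.043, -0.029]
wrist_force: [0.9, 0.2, -0.2]
gripper_width: 0.0432
```

```bash
python3 st.py .561 .162 .0078
```

```text
t 15.78 p [0.5616 0.1539 0.0676] yaw -26.29 z [-0.07   0.076 -0.995] F [ 0.9  0.2 -0.2] w 0.0432 dq 0.049
shares [ 0.04 -0.12  1.5 ]
sleeve xy mm [ 5.9 -6.9]
```

Emit:
{"op": "arm_command", "data": {
  "rows": "0 -0.15 -0.2 0;-0.6 0 0 0;-0.6 0 0 0;-0.6 0 0 0;-0.6 0 0 0;-0.4 0 0 0;0 0 0 0;0 0 0 0"
}}

```text
t: 16.45
tool_pos: [0.4589, 0.2073, 0.0836]
tcp_rot: [0.972, -0.23, -0.044, -0.024]
wrist_force: [0.9, -0.6, 1.0]
gripper_width: 0.0439
```

```bash
python3 st.py .461 .212 .08
cat > ck.py <<'E'
from h import *
C=cam("wrist");im=get_image("wrist");cv2.imwrite("pics/w9.png",im);g=cv2.cvtColor(cv2.GaussianBlur(im,(3,3),0),cv2.COLOR_BGR2GRAY)
a=np.radians(-27);u=np.array([np.cos(a),np.sin(a),0]);v=np.array([-u[1],u[0],0]);O=np.array([.5595,.1627,0])
def line(y,z,xs):
    o=[]
    for x in xs:
        q=proj("w",O+u*x/1e3+v*y/1e3+[0,0,z],C);q=q.round().astype(int);o.append(int(g[q[1],q[0]]) if 0<=q[0]<640 and 0<=q[1]<480 else -1)
    return o
xs=range(-76,-10,3);print("x",list(xs))
for y in(-25,-12,12,25):print(y,line(y,.03,xs))
print("mouth roof, y=+-25:",[line(y,.036,range(-40,-10,2)) for y in(-25,25)])
print("across at x=-40 y:",[ (y,line(y,.03,[-40])[0]) for y in range(-44,46,4)])
print("across at x=-30 y:",[ (y,line(y,.03,[-30])[0]) for y in range(-44,46,4)])
print("slot",line(0,.03,range(-20,60,4)))
for th in("pack","pack_contacts","other_pack"):find("wrist",th)
for n in("scene","side"):
    get_image(n);find(n,"pack");find(n,"other_pack");find(n,"pack_contacts")
E
python3 ck.py
```

```text
t 16.45 p [0.4589 0.2073 0.0836] yaw -26.51 z [-0.075  0.067 -0.995] F [ 0.9 -0.6  1. ] w 0.0439 dq 0.027
shares [ 0.   -0.13  0.09]
sleeve xy mm [-109.9   -6. ]
x [-76, -73, -70, -67, -64, -61, -58, -55, -52, -49, -46, -43, -40, -37, -34, -31, -28, -25, -22, -19, -16, -13]
-25 [142, 187, 212, 213, 204, 198, 201, 203, 52, 59, 59, 60, 60, 60, 61, 60, 61, 52, 240, 240, 240, 239]
-12 [142, 211, 202, 200, 203, 203, 200, 214, 72, 57, 58, 58, 60, 58, 61, 58, 59, 61, 35, 52, 58, 49]
12 [204, 203, 201, 200, 216, 208, 215, 218, 97, 54, 55, 57, 55, 56, 57, 58, 58, 55, 50, 26, 28, 29]
25 [128, 136, 146, 137, 145, 219, 218, 211, 46, 53, 53, 53, 55, 54, 56, 55, 54, 75, 239, 239, 239, 238]
mouth roof, y=+-25: [[59, 59, 61, 61, 60, 61, 60, 63, 195, 239, 239, 239, 240, 239, 240], [55, 53, 53, 55, 53, 56, 55, 55, 188, 239, 239, 239, 239, 239, 239]]
across at x=-40 y: [(-44, 225), (-40, 217), (-36, 169), (-32, 211), (-28, 82), (-24, 59), (-20, 59), (-16, 58), (-12, 60), (-8, 57), (-4, 57), (0, 60), (4, 58), (8, 54), (12, 55), (16, 54), (20, 55), (24, 54), (28, 55), (32, 210), (36, 206), (40, 164), (44
[... 968 characters left out ...]
214.]
scene pack_contacts 0.89 [0.562 0.167 0.028] [371. 272.]
scene pack_contacts 0.74 [0.706 0.265 0.028] [386. 357.]
scene pack_contacts 0.66 [0.584 0.353 0.032] [477. 325.]
scene pack_contacts 0.55 [0.466 0.022 0.029] [326. 213.]
side pack 0.96 [0.426 0.021 0.022] [390. 251.]
side pack 0.73 [0.685 0.273 0.029] [221. 324.]
side pack 0.68 [0.567 0.361 0.03 ] [283. 377.]
side pack 0.59 [0.536 0.178 0.031] [323. 293.]
side other_pack 0.65 [ 0.634 -0.238  0.025] [307. 180.]
side pack_contacts 0.87 [0.426 0.022 0.02 ] [390. 252.]
side pack_contacts 0.8 [0.538 0.178 0.029] [322. 294.]
side pack_contacts 0.79 [0.686 0.269 0.029] [221. 322.]
side pack_contacts 0.63 [0.568 0.361 0.028] [282. 378.]
```

```bash
cat > ck2.py <<'E'
from ck import *
f=lambda y,z,a,b,th,up:(lambda xs,l:xs[next(i for i,k in enumerate(l) if (k>th)==up)])(np.arange(a,b,.25),line(y,z,np.arange(a,b,.25)))
print("end",[f(y,.03,-58,-40,125,False) for y in(-25,-20,-15,-10,10,15,20,25)],"mouth",[f(y,.036,-35,-10,150,True) for y in(-28,-25,-20,20,25,28)])
E
python3 ck2.py | tail -1; python3 -c "
from h import *
print(state()['t'])"
```

```text
end [np.float64(-52.25), np.float64(-52.25), np.float64(-52.25), np.float64(-52.25), np.float64(-52.5), np.float64(-52.5), np.float64(-52.0), np.float64(-52.0)] mouth [np.float64(-34.0), np.float64(-24.0), np.float64(-24.0), np.float64(-24.25), np.float64(-24.25), np.float64(-24.25)]
17.65
```

```bash
python3 -c "
from bench import *
print(sign_off(),state()['t'],state()['wrist_force'])"
```

```text
the job is handed in; nothing more can be done
the job is handed in; nothing more can be done
```

The backwards pack is out, turned end for end and home in the same sleeve with its contacts inside. I handed the job in at about 17.7 s, with the gripper open and clear.

**Last checks**
- In the wrist picture the plain end lies at sleeve x of about -52.2 mm and the mouth at about -24.1 mm. That puts the pack within about 0.5 mm of home, straight and centred.
- The final push met the stop at about 6 N.
- The recognisers still find the other pack where it was, to within about 4 mm.

**What went wrong or disagreed**
- **First grasp missed:** the fingers closed above the fin because the fingertips were about 35–40 mm higher than the stated tool geometry gives. I measured this in the pictures, and the second grasp held (13.6 mm opening on the 14 mm fin).
- **Tool tilt:** the tool drifted up to about 6° over the moves. I released and regripped the pack once, partway in, so that it would settle flat.
- **False contact reports:** the recognisers still report "pack_contacts" at the mouth. I put this down to their marking the whole pack, since they gave contacts and pack at the same place throughout; the picture samples show only plain black there.
- **Red look-alike:** one side-camera reading of the nearer red look-alike is about 30 mm off. The scene camera puts it where it was at the start, so I took that reading as an error.
- **Final state not viewed:** I had used all 12 picture views, so I checked it only from pixel samples and the recognisers.

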